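Load the saddle tumbler and hold its guarded run lever

ROBOT

A 6-joint arm with a two-finger parallel gripper is mounted at the origin on the work surface. World frame = base frame: x ahead of the robot, y to its left, z up, the work surface at z = 0. Lengths are in mm, angles in degrees, forces in N, time in s.
With the tool pointing down it reaches from about 250 to 775 mm from the base axis. Payload 4 kg.
Tool frame: the origin (TCP) lies between the finger pads; the fingertips stand 8 mm ahead of it and the grasp point (between the pads) lies 11 mm behind it; z points along the fingers, y is the direction in which the jaws open and shut (so a half turn about z gives the same grasp; the last joint's range is limited). The gripper opens to 85 mm and grips with 20 to 120 N. Pads are 22 mm wide; open, the fingers measure 114 mm over their backs; the gripper's body (76 mm by 85 mm) begins 54 mm behind the grasp point. The pads swing forward as they close: fully open they stand 13 mm farther back than shut.
Start: joints at [-76.782, 4.996, 78.535, -0, 96.463, -5.907], TCP at [180.198, -519.663, 199.641] pointing down, gripper open.
Joint ranges: [-177.83, 177.83], [-43.37, 116.18], [15.69, 146.23], [-61.86, 241.86], [9.47, 152.12], [-147.06, 147.06]. Speed limits (degrees/s): [159.86, 159.86, 180, 180, 180, 180].

INTERFACE

Orientations are given as a 3x3 rotation matrix whose columns are the frame's x, y, z axes.
In Python, from cell import r, grab_frame, calibration gives the robot as it stands. The module is installed in compiled form; this text tells all that it offers.
- The arm moves only by the shell command python3 -m handwheel 'ROWS' [FORCE]. ROWS is JSON, one flat list of numbers, 7 for each row, row after row: the shift along the tool's x, y, z in m, then the turn, a rotation vector about the tool's x, y, z in degrees, then the finger opening in m, from 0 to 0.0854. In form: [tx, ty, tz, rx, ry, rz, gripper, tx, ty, tz, rx, ry, rz, gripper, ...]. A call has 1 to 5 rows; each row is the pose to reach, as a shift and turn from the pose measured when the call began, along the tool's axes at that moment; what a row does not reach only later rows make up. A row lasts 1/12 s, in which the tool goes at most 41.7 mm and 7.16 degrees, less where a joint would pass 70% of its speed; a pose out of reach is approached as far as the arm can. A call with a gripper value outside its range is refused whole. The fingers move at their own pace and stop on an object; FORCE is the grip in N (left out, the last holds). Time passes only in rows, so rows that repeat a pose let the fingers close. It gives the time, the measured TCP pose, the force and the opening at its end, in the units of the state.
- r.read_state(): the state, without advancing time (a new reading comes with each control period).
- grab_frame(name): name is "scene" or "side" or "wrist"; returns the picture (420x560x3 uint8, red, green, blue); there is no depth.
- calibration(name): a dict with "camera_matrix" (3x3 intrinsics, pixels), "distortion" ([k1, k2, p1, p2, k3] as OpenCV has them; the pictures are not rectified), "rvec" (rotation vector, rad) and "tvec" (3), from world to camera coordinates, as OpenCV has them; the wrist camera has in their place "T_tool_cam" (4x4, takes a point from camera to tool coordinates, whose origin is the TCP and whose axes are the flange's). Camera axes: x right, y down, z forward; pixel columns grow to the right and rows downward; lengths in mm; the calibration is good to about 2 mm. A picture is of the moment at which its call begins: read the wrist's pose just before it. calibration takes no time and is no camera call.
- r.close_job(): hands the job in, once; it reports no verdict.
The state is a dict: "clock": time; "qpos": joint angles; "qd": joint speeds; "tau": joint torques, N m; "tool_pos": TCP position; "tcp_rot": TCP orientation; "contact_force": force on the tool from outside, world axes, zero at the start; "moment": the same for the moment, N m; "finger_gap": finger opening in mm.
Only numpy, scipy, OpenCV 4.12 (cv2) and the standard library are available. Lean on these libraries where they do the work, as an engineer would, in place of code of your own. Each camera call takes 0.05 s, during which the arm holds its last target. There are 200 camera calls.

TASK

Deburr the five brass saddle blanks: lift the bar of the hinged feed tray to tip it until all the blanks have slid into the tumbler bowl, then lower the tray level again. Then flip the safety catch on the switch box right over, clear of the lever, so that it stays there, and take the lever by its black cross bar or stem, pull it to its stop towards the front of the box and hold it there; the job finishes with the robot still holding the lever pulled, not letting go. Leave the dish, sanding block, fret rocker and gauge stand where they are.

Things in the scene. Friction and masses are not known exactly. Their poses are not given: they have to be found in the camera images.
- tumbler: fixed grey tumbler unit on a base plate 250 x 150 x 12 mm. Origin on the bench; its +x points from the feed tray to the bowl, so the tray's bar is at its -x end, roughly towards the robot; z up. Two 8 mm steel cheeks (top 137 mm above the bench, 64 mm either side of the centre line) carry the tray's hinge at the edge of the bowl.
- bowl (a point): centre of the bowl's inner floor, 42 mm above the bench. Open round grey bowl, outer rim radius 88 mm, walls 5 mm thick, rim 111 mm above the bench.
- tray (a joint): tip angle of the feed tray, rad: 0 = level, resting; grows to 1.1 as its bar end is lifted and the tray tips towards the bowl. It sinks back to 0 by its own weight (0.22 kg) when let go; slight friction only. The blanks start to slide somewhere between 0.4 and 0.75 rad and are well clear by 0.95.
- tray_grip (a point): centre of the tray's grip bar: a level round steel bar, 12 mm thick, 86 mm long, parallel to the hinge, its axis 137 mm above the bench when level. It runs across two 6 mm arms (80 mm apart) and stands 49 mm clear of the tray's end wall, nothing below it down to the base plate. It can turn between the fingers. Its axes are the tray's: y along the bar, -x away from the bowl when level.
- tray_hinge (a point): point on the tray's hinge line (along the tumbler's y), at the tray's open lip, 127 mm above the bench, 165 mm from the bar horizontally. The tray is aluminium, 110 x 98 mm, floor top 130 mm above the bench, side and end walls up to 152 mm, open towards the bowl.
- switchbox: fixed grey switch box 150 x 130 x 62 mm. Origin on the bench under its centre; its front is -x (roughly towards the robot); z up. The guarded lever stands up from the middle of its top.
- lever: the run lever: steel stem 12 mm thick with a black cross bar on top, in one piece; origin on its pivot, axes as the switch box's when at rest. At rest it leans 0.45 rad back (its cross bar 57 mm behind the pivot, towards the box's +x); pulled towards the box's front it turns 0.9 rad to a stop (cross bar 57 mm in front of the pivot, 167 mm above the bench).
- lever_grip (a point): centre of the lever's cross bar: level round bar, 14 mm thick, 84 mm long, along the box's y, 130 mm from the pivot; axis 167 mm above the bench at rest. It can turn between the fingers.
- lever_pivot (a point): the lever's pivot, 50 mm above the bench, axis along the box's y. A spring always drives the lever back: about 2 N at the bar to start, 5 N at the stop. The closed catch blocks it within about 0.1 rad.
- catch (a joint): angle of the safety catch, rad: 0 = closed, its steel arm lying level across the front of the lever's stem; grows to a stop at 2.5 as it is flipped up and over, away from the lever, to the box's -y side. It falls by its own weight (50 g) either way from upright (about 1.57) and stays there.
- catch_grip (a point): grip point on the catch's pin: a level round steel pin 11 mm thick which sticks 64 mm out of the free end of the catch's arm towards the box's front (along the box's -x), 78 mm from the hinge line, 116 mm above the bench when closed. The point lies on the pin's axis, 45 mm out from the arm's middle plane. The pin can turn between the fingers.
- catch_hinge (a point): point on the catch's hinge line (along the box's x), in the same plane across as catch_grip, 116 mm above the bench. The steel post that carries the hinge stands 45 mm further back, 58 mm to the box's -y side of its centre.
- saddle1: brass saddle blank, 18 x 14 x 12 mm, about 26 g, loose on the feed tray at the start; origin in the centre of its underside.
- saddle2: brass saddle blank, 18 x 14 x 12 mm, about 26 g, loose on the feed tray at the start; origin in the centre of its underside.
- saddle3: brass saddle blank, 18 x 14 x 12 mm, about 26 g, loose on the feed tray at the start; origin in the centre of its underside.
- saddle4: brass saddle blank, 18 x 14 x 12 mm, about 26 g, loose on the feed tray at the start; origin in the centre of its underside.
- saddle5: brass saddle blank, 18 x 14 x 12 mm, about 26 g, loose on the feed tray at the start; origin in the centre of its underside.
- dish: bystander: green ceramic dish of fret ends, 88 mm across, 22 mm high.
- sanding_block: bystander: black phenolic sanding block 100 x 45 x 30 mm.
- rocker: bystander: chrome fret rocker, flat plate 90 x 38 x 6 mm.
- gauge_stand: bystander: walnut stand 70 x 80 x 128 mm with a steel radius gauge held by a spring clip, 143 mm high in all.
There are look-alikes about, which are no part of the job. Leave any grey look-alike of the saddle3 alone.

How it is judged:
By the outcome, as a careful person would: the job done as asked, in the order asked, and still so for the second after the job is handed in, while the arm keeps its last pose, push and grip.
It also fails if it takes over 64 s, if anything falls off the work surface, if the arm or the gripper's body presses on something with over 40 N, if the wrist force passes 120 N, or if a joint passes its speed limit or range.

## Working session

There is one attempt and no reset: what is moved stays moved. The work goes in short steps, Python scripts to look and compute and a shell command to move; the robot and the scene stay as the last step left them, time stands still between calls to the robot, and variables do not carry over. Pictures are saved under pics/ and viewed, about 8 in all and at most 12, crops included, and the job is handed in when it is done.

```bash
mkdir -p pics && ls
python3 - <<'E'
from cell import r, grab_frame, calibration
import cv2, numpy as np
for n in ("scene","side"):
    im=grab_frame(n); cv2.imwrite(f"pics/{n}0.png",im[:,:,::-1])
    c=calibration(n); R,_=cv2.Rodrigues(np.array(c["rvec"],float)); print(n,c["camera_matrix"],c["distortion"],(-R.T@np.array(c["tvec"]).ravel()).round(), R.round(2).tolist())
print(calibration("wrist")); s=r.read_state(); print(s)
E
```

```text
pics
scene [[493.514345     0.         284.67152666]
 [  0.         493.514345   216.18921641]
 [  0.           0.           1.        ]] [-0.09249535  0.          0.          0.          0.        ] [1205.  353. 1062.] [[-0.53, 0.85, 0.01], [0.68, 0.42, -0.6], [-0.52, -0.31, -0.8]]
side [[394.11553412   0.         277.47416574]
 [  0.         394.11553412 207.06849745]
 [  0.           0.           1.        ]] [0.03177028 0.         0.         0.         0.        ] [ 273. -567.  544.] [[0.86, -0.51, -0.01], [-0.3, -0.5, -0.81], [0.41, 0.7, -0.59]]
{'camera_matrix': array([[317.7713697 ,   0.        , 280.7022826 ],
       [  0.        , 317.7713697 , 211.81728013],
       [  0.        ,   0.        ,   1.        ]]), 'distortion': array([-0.05009491,  0.        ,  0.        ,  0.        ,  0.        ]), 'T_tool_cam': array([[ 4.16712127e-04, -9.65200899e-01, -2.61509181e-01,
         6.68400552e+01],
       [ 9.99999901e-01,  3.61329533e-04,  2.59862755e-04,
        -2.39713792e-01],
       [-1.56328774e-04, -2.61509264e-01,  9.65200953e-01,
        -1.74461967e+02],
       [ 0.00000000e+00,  0.00000000e+00,  0.00000000e+00,
         1.00000000e+00]])}
{'clock': 0.1, 'qpos': array([-7.67824690e+01,  5.03528070e+00,  7.86186605e+01,  1.10837402e-03,
        9.64627038e+01, -5.90689072e+00]), 'qd': array([ 0.04242378, -0.16425144, -0.23251179,  0.02372015,  0.08694874,
       -0.03479939]), 'tau': array([ 2.69630327e-03, -3.53014076e+01, -3.14218211e+01,  3.32069339e-05,
        7.96143810e-03,  7.20427835e-06]), 'tool_pos': array([ 180.07541617, -519.12894277,  198.52956697]), 'tcp_rot': array([[ 9.44808697e-01,  3.27622231e-01, -4.46779135e-04],
       [ 3.27622456e-01, -9.44806637e-01,  1.98630148e-03],
       [ 2.28636631e-04, -2.02304979e-03, -9.99997927e-01]]), 'contact_force': array([0.00473075, 0.30998864, 0.51261702]), 'moment': array([0.01161831, 0.00391517, 0.00998319]), 'finger_gap': 85.37427789011025}
```

View pics/scene0.png

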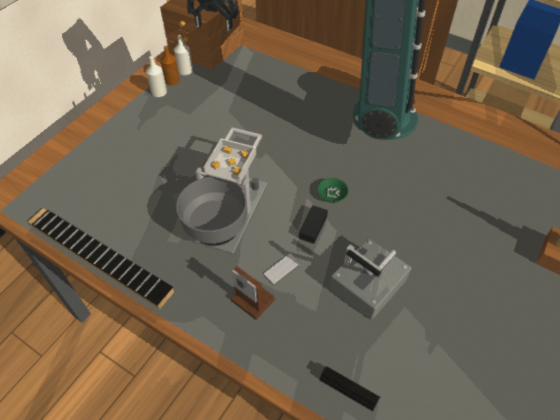

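View pics/side0.png

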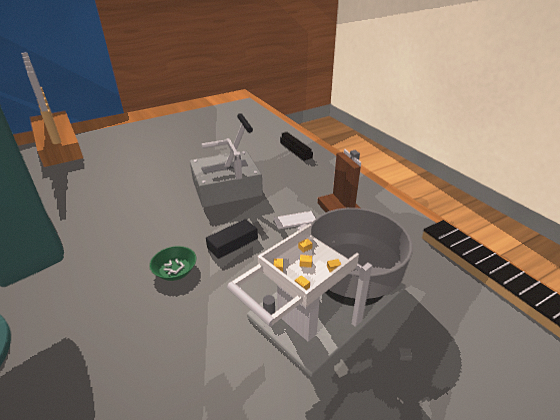

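```bash
cat > h.py <<'E'
import cv2, numpy as np
from cell import r, grab_frame, calibration
def cam(n, st=None):
    c=calibration(n); K=np.array(c["camera_matrix"],float); d=np.array(c["distortion"],float)
    if n=="wrist":
        T=np.eye(4); T[:3,:3]=st["tcp_rot"]; T[:3,3]=st["tool_pos"]; M=np.linalg.inv(T@c["T_tool_cam"]); return K,d,M[:3,:3],M[:3,3]
    R,_=cv2.Rodrigues(np.array(c["rvec"],float)); return K,d,R,np.array(c["tvec"],float).ravel()
def ray(C,uv):
    K,d,R,t=C; p=cv2.undistortPoints(np.array([[uv]],float),K,d)[0,0]
    v=R.T@np.array([p[0],p[1],1]); return -R.T@t, v/np.linalg.norm(v)
def plane(C,uv,z):
    o,v=ray(C,uv); return o+v*(z-o[2])/v[2]
def tri(*cu):
    A=np.zeros((3,3));b=np.zeros(3);L=[]
    for C,uv in cu:
        o,v=ray(C,uv);P=np.eye(3)-np.outer(v,v);A+=P;b+=P@o;L.append((o,P))
    x=np.linalg.solve(A,b); return x,[float(np.linalg.norm(P@(x-o))) for o,P in L]
def proj(C,X):
    K,d,R,t=C; return cv2.projectPoints(np.atleast_2d(X).astype(float),cv2.Rodrigues(R)[0],t,K,d)[0][:,0]
E
python3 - <<'E'
import cv2,numpy as np
a=cv2.imread("pics/scene0.png");b=cv2.imread("pics/side0.png")
def c(i,x,y,w,h): return cv2.resize(i[y:y+h,x:x+w],(400,300),interpolation=cv2.INTER_CUBIC)
cv2.imwrite("pics/crop1.png",np.vstack([np.hstack([c(a,180,120,100,75),c(b,220,220,160,120)]),np.hstack([c(a,320,235,100,75),c(b,180,105,100,75)])]))
E
```

```text
(no output)
```

View pics/crop1.png

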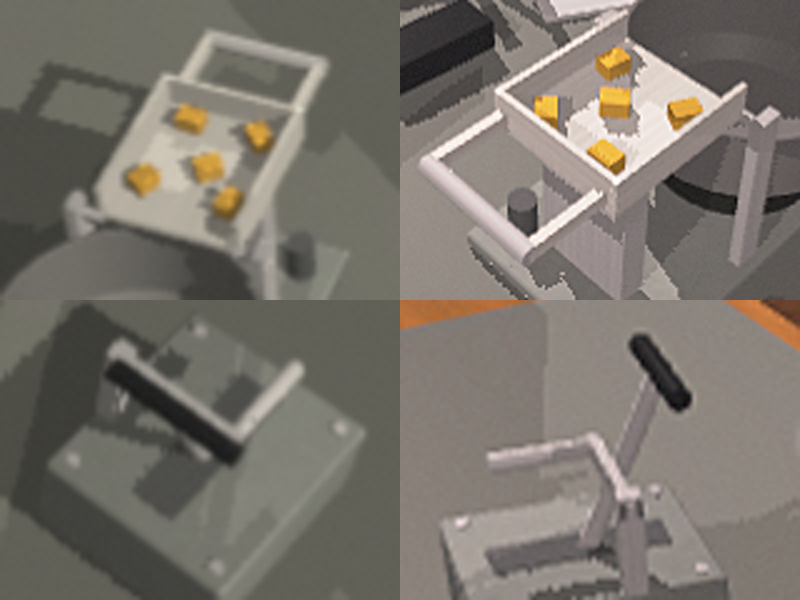

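Run:
```python
from h import *
np.set_printoptions(precision=1,suppress=True)
S,D=cam("scene"),cam("side")
s=lambda x,y:(180+x/4,120+y/4); d=lambda x,y:(220+(x-400)*.4,220+y*.4)
s2=lambda x,y:(320+x/4,235+(y-300)/4); d2=lambda x,y:(180+(x-400)/4,105+(y-300)/4)
for n,p,q,z in [("bar-y",s(208,37),d(530,252),137),("bar+y",s(325,65),d(428,162),137),("lev-y",s2(112,368),d2(684,402),167),("lev+y",s2(240,457),d2(640,342),167),("pintip",s2(298,368),d2(490,459),116),("pinroot",s2(240,437),d2(595,442),116),("post",s2(120,348),d2(628,490),116)]:
    print(n,tri((S,p),(D,q)),plane(S,p,z)[:2],plane(D,q,z)[:2])
print("screws",[plane(S,s2(*u),62)[:2] for u in [(200,330),(340,427),(72,460),(217,567)]])
print("screws",[plane(D,d2(*u),62)[:2] for u in [(462,522),(656,490),(700,567)]])
```

```text
bar-y (array([ 426.4, -287.9,  135.6]), [0.5468478543282398, 0.5468478543281374]) [ 428.1 -287.3] [ 425.5 -288.5]
bar+y (array([ 407.6, -205.6,  135.3]), [0.15181929616468562, 0.15181929616474119]) [ 408.9 -204.5] [ 407.1 -207.2]
lev-y (array([633. , 168.4, 163.9]), [0.6037966937329382, 0.6037966937330068]) [634.3 169.4] [630.3 161.7]
lev+y (array([647.5, 252.3, 165.6]), [0.02355317634976786, 0.02355317634974624]) [648.3 252.5] [646.1 249.4]
pintip (array([544.8, 250.2, 115.7]), [0.33897798964227016, 0.33897798964214415]) [545.3 250.1] [544.5 250.1]
pinroot (array([606.4, 240.5, 116. ]), [1.531906607752463, 1.5319066077524697]) [604.9 241.2] [607.  238.4]
post (array([591.8, 158.5, 124. ]), [0.6606886078390066, 0.6606886078390622]) [587.2 156.5] [597.6 173.2]
screws [array([514.1, 181.1]), array([532.9, 282.9]), array([636.9, 157.4]), array([655.4, 260.4])]
screws [array([531.8, 282.1]), array([654. , 257.3]), array([633.3, 157.5])]
```

```bash
cat >> h.py <<'E'
from scipy.spatial.transform import Rotation as Ro
def Rt(ydir, tilt=(0,0,-1)):
    z=np.array(tilt,float); z/=np.linalg.norm(z); y=np.array([*ydir,0][:3],float); y-=z*(y@z); y/=np.linalg.norm(y)
    return np.c_[np.cross(y,z),y,z]
def row(P,R):
    s=r.read_state(); T=s["tcp_rot"]
    a=T.T@(np.array(P)-s["tool_pos"])/1000; w=Ro.from_matrix(T.T@R).as_rotvec(degrees=True)
    return a.round(4).tolist(), w.round(1).tolist()
E
python3 - <<'E'
from h import *
print(row((417,-247,200),Rt((.975,.223))))
E
```

```text
([0.313, -0.1795, -0.001], [-0.1, -0.1, -83.8])
```

```bash
python3 -m handwheel '[0.313,-0.18,-0.001,0,0,-84,0.05, 0.313,-0.18,-0.001,0,0,-84,0.05, 0.313,-0.18,-0.001,0,0,-84,0.05, 0.313,-0.18,-0.001,0,0,-84,0.05, 0.313,-0.18,-0.001,0,0,-84,0.05]' 25
python3 - <<'E'
from h import *
print(row((417,-247,200),Rt((.975,.223))))
E
```

```text
clock: 0.52
tool_pos: [317.2, -360.4, 199.3]
tcp_rot: [[0.57, 0.822, -0.0], [0.822, -0.57, 0.002], [0.001, -0.001, -1.0]]
contact_force: [1.3, -0.2, 0.0]
finger_gap: 49.8
([0.1501, 0.0173, -0.0006], [-0.0, -0.1, -47.6])
```

```bash
python3 -m handwheel '[0.15,0.017,0,0,0,-47.6,0.05, 0.15,0.017,0,0,0,-47.6,0.05, 0.15,0.017,0,0,0,-47.6,0.05, 0.15,0.017,0,0,0,-47.6,0.05, 0.15,0.017,0,0,0,-47.6,0.05]'
python3 - <<'E'
from h import *
print(row((417,-247,200),Rt((.975,.223))))
E
```

```text
clock: 0.93
tool_pos: [419.3, -242.4, 198.9]
tcp_rot: [[-0.026, 1.0, 0.001], [1.0, 0.026, 0.004], [0.004, 0.001, -1.0]]
contact_force: [-1.3, -0.8, -1.2]
finger_gap: 49.9
([-0.0046, -0.0025, -0.0012], [0.1, -0.2, -11.4])
```

```bash
python3 -m handwheel '[-0.0046,-0.0025,0,0,0,-11.4,0.05, -0.0046,-0.0025,0,0,0,-11.4,0.05, -0.0046,-0.0025,0,0,0,-11.4,0.05]'
python3 - <<'E'
from h import *
s=r.read_state(); im=grab_frame("wrist"); cv2.imwrite("pics/w1.png",im[:,:,::-1])
C=cam("wrist",s); print(s["tool_pos"],proj(C,[[426.4,-288,136],[407.6,-205.6,136],[578,-210,127]]))
E
```

```text
clock: 1.18
tool_pos: [416.9, -246.5, 198.2]
tcp_rot: [[-0.225, 0.974, -0.0], [0.974, 0.225, 0.005], [0.005, 0.001, -1.0]]
contact_force: [-0.1, -0.0, -2.1]
finger_gap: 50.0
[ 416.90289338 -246.49776043  198.20018029] [[279.55176817 265.7009214 ]
 [279.83080671 160.44139904]
 [481.23055882 212.89032526]]
```

View pics/w1.png

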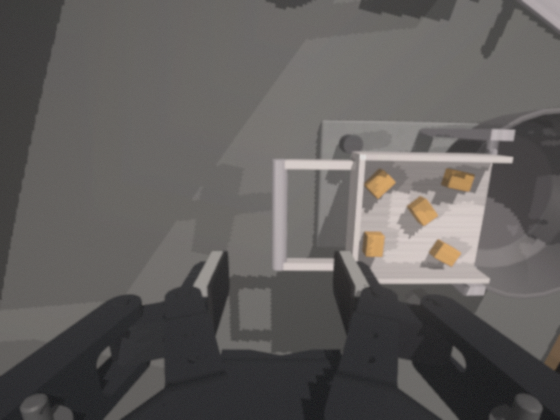

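The wrist view shows the bar at u≈279, v 160–270, right where predicted, with the five brass blanks on the tray at about (380,184), (458,180), (424,210), (375,244) and (446,253). Descending and gripping next.

```bash
python3 -m handwheel '[0,0,0.035,0,0,0,0.05, 0,0,0.072,0,0,0,0.05, 0,0,0.072,0,0,0,0.05, 0,0,0.072,0,0,0,0, 0,0,0.072,0,0,0,0]' 25; python3 -m handwheel '[0,0,0,0,0,0,0, 0,0,0,0,0,0,0, 0,0,0,0,0,0,0]' 25
python3 - <<'E'
from h import *
s=r.read_state();g=s["tool_pos"]+11*s["tcp_rot"][:,2]*-1; print(g)
x=np.array([.975,.223,0]);h=np.array([417,-247,0])+165*x;h[2]=127   # hinge
T=s["tcp_rot"]
for th in (.1,.2,.3,.4,.5,.6,.7,.8,.9,1.0):
    c,q=np.cos(th),np.sin(th); b=h+x*(-165*c+10*q)+[0,0,165*q+10*c]
    b0=h-165*x+[0,0,10]
    print(th,(T.T@(b-b0)/1000).round(4).tolist())
E
```

```text
clock: 1.65
tool_pos: [417.6, -247.2, 128.2]
tcp_rot: [[-0.22, 0.975, 0.002], [0.975, 0.22, 0.003], [0.003, 0.003, -1.0]]
contact_force: [0.5, -0.4, 0.5]
finger_gap: 26.6
clock: 1.9
tool_pos: [419.1, -248.4, 131.1]
tcp_rot: [[-0.22, 0.975, 0.006], [0.975, 0.22, 0.0], [-0.001, 0.006, -1.0]]
contact_force: [0.4, -0.5, -1.1]
finger_gap: -0.2
[ 419.04925663 -248.3789371   142.0664437 ]
0.1 [-0.0, 0.0019, -0.0164]
0.2 [-0.0, 0.0055, -0.0325]
0.3 [-0.0, 0.0106, -0.0482]
0.4 [-0.0, 0.0173, -0.0634]
0.5 [-0.0, 0.0255, -0.0777]
0.6 [-0.0, 0.035, -0.0912]
0.7 [0.0, 0.0459, -0.1037]
0.8 [0.0, 0.0579, -0.115]
0.9 [0.0001, 0.0711, -0.125]
1.0 [0.0001, 0.0851, -0.1337]
```

Run:
```python
from h import *
s=r.read_state();im=grab_frame("wrist");sd=grab_frame("side")
print(s["tool_pos"],s["finger_gap"])
cv2.imwrite("pics/w2.png",np.hstack([cv2.resize(im[100:400,140:500],(400,333)),cv2.resize(sd[180:380,200:440],(400,333))])[:,:,::-1])
```

```text
[ 419.11814079 -248.37609665  131.06665975] -0.16562282140800968
```

View pics/w2.png

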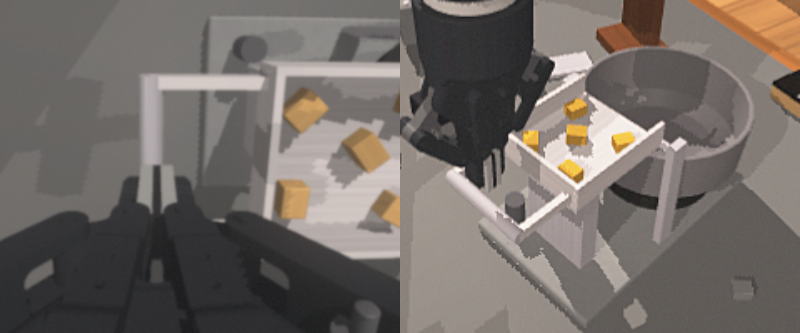

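Run:
```python
from h import *
s=r.read_state();p=s["tool_pos"];z=s["tcp_rot"][:,2]
D=cam("side");print("tip",proj(D,p+8*z),"tcp",proj(D,p),"grasp",proj(D,p-11*z), "tip wrist",proj(cam("wrist",s),[p+8*z,p-11*z]))
print("bar",proj(D,[[417,-247,137],[417,-247,143],[426.4,-288,137],[407.6,-205.6,137]]))
sd=grab_frame("side")
cv2.imwrite("pics/w3.png",cv2.resize(sd[240:330,215:335],(800,600),interpolation=cv2.INTER_CUBIC)[:,:,::-1])
```

```text
tip [[252.51830882 308.85590129]] tcp [[252.23928832 304.9036565 ]] grasp [[251.8472265  299.35504586]] tip wrist [[279.50213849 238.68561878]
 [279.38960599 250.50914374]]
bar [[250.78116301 301.2844756 ]
 [250.57081808 298.21320998]
 [272.40717451 320.22070273]
 [231.01195775 283.93041836]]
```

View pics/w3.png

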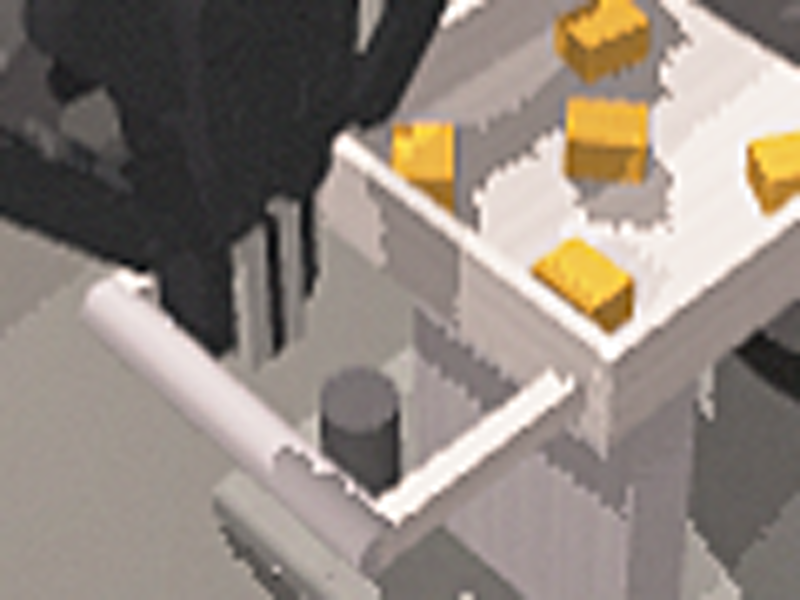

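```bash
python3 -m handwheel '[0,-0.002,-0.012,0,0,0,0.05, 0,-0.002,-0.012,0,0,0,0.05, 0,-0.002,-0.012,0,0,0,0.05, 0,-0.002,-0.012,0,0,0,0.05, 0,-0.002,-0.012,0,0,0,0.05]'; python3 -m handwheel '[0,0,0.02,0,0,0,0.05, 0,0,0.04,0,0,0,0.05, 0,0,0.04,0,0,0,0.05]'
python3 - <<'E'
from h import *
s=r.read_state();z=s["tcp_rot"]
im=grab_frame("wrist")
cv2.imwrite("pics/w4.png",np.hstack([cv2.resize(im[100:400,140:500],(400,333)),cv2.resize(grab_frame("side")[240:330,215:335],(400,333))])[:,:,::-1])
print(s["tool_pos"],s["finger_gap"],proj(cam("wrist",s),[s["tool_pos"]+z@np.array([11,0,q]) for q in (8,-11,-20,-30)]))
E
```

```text
clock: 2.47
tool_pos: [416.0, -248.0, 141.1]
tcp_rot: [[-0.22, 0.975, 0.003], [0.975, 0.22, 0.003], [0.002, 0.004, -1.0]]
contact_force: [-0.6, 0.1, -0.3]
finger_gap: 50.0
clock: 2.72
tool_pos: [413.6, -245.9, 96.7]
tcp_rot: [[-0.22, 0.975, -0.004], [0.975, 0.22, 0.008], [0.008, -0.002, -1.0]]
contact_force: [0.2, -0.4, -1.5]
finger_gap: 49.7
[ 413.61615971 -245.91543611   96.66517903] 49.74999141250366 [[279.49220164 221.40434811]
 [279.37637257 231.60146288]
 [279.31252006 237.22706484]
 [279.23320959 244.21882438]]
```

View pics/w4.png

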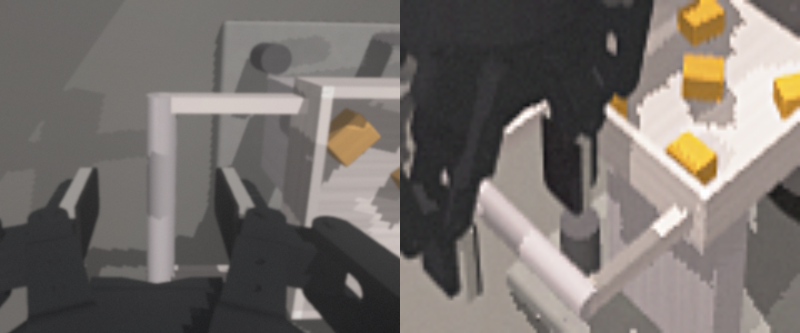

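```bash
python3 -m handwheel '[0,0.003,0,0,0,0,0.05, 0,0.003,0,0,0,0,0, 0,0.003,0,0,0,0,0, 0,0.003,0,0,0,0,0, 0,0.003,0,0,0,0,0]' 30
```

```text
clock: 3.23
tool_pos: [416.0, -247.8, 101.4]
tcp_rot: [[-0.22, 0.976, -0.004], [0.976, 0.22, 0.002], [0.003, -0.004, -1.0]]
contact_force: [-7.7, -1.0, 5.4]
finger_gap: 10.4
```

```bash
python3 -m handwheel '[0,0,0,0,0,0,0.04, 0,0,0.014,0,0,0,0.04, 0,0,0.014,0,0,0,0.04, 0,0,0.014,0,0,0,0, 0,0,0.014,0,0,0,0]' 30;  python3 -m handwheel '[0,0,0,0,0,0,0, 0,0,0,0,0,0,0, 0,0,0,0,0,0,0]'; python3 -m handwheel '[0,0,0,0,0,0,0, 0,0,0,0,0,0,0]'
```

```text
clock: 3.65
tool_pos: [416.1, -247.7, 87.8]
tcp_rot: [[-0.22, 0.976, -0.004], [0.976, 0.22, 0.002], [0.002, -0.003, -1.0]]
contact_force: [-0.9, 1.3, -0.3]
finger_gap: 16.8
clock: 3.9
tool_pos: [415.9, -247.9, 88.1]
tcp_rot: [[-0.22, 0.976, -0.004], [0.976, 0.22, 0.001], [0.002, -0.004, -1.0]]
contact_force: [-1.8, -0.0, 1.2]
finger_gap: 10.7
clock: 4.07
tool_pos: [415.9, -247.9, 88.1]
tcp_rot: [[-0.22, 0.976, -0.004], [0.976, 0.22, 0.001], [0.002, -0.004, -1.0]]
contact_force: [-2.3, 0.4, 0.2]
finger_gap: 10.6
```

```bash
python3 -m handwheel '[0,0.0008,-0.008,0,0,0,0, 0,0.0019,-0.0164,0,0,0,0, 0,0.0035,-0.0245,0,0,0,0, 0,0.0055,-0.0325,0,0,0,0, 0,0.008,-0.0405,0,0,0,0]'
cat >> h.py <<'E'
X=np.array([.975,.223,0]); H=np.array([416,-247.9,0])+165*X+[0,0,78]   # hinge in TCP terms (TCP 88 when level)
def arc(ths):
    s=r.read_state(); p=s["tool_pos"]-H; a=np.arctan2(p[2],-p@X); print("theta now",a-np.arctan2(10,165),"rad",np.hypot(p[2],p@X),"gap",s["finger_gap"],s["contact_force"].round(1))
    for th in ths:
        c,q=np.cos(th),np.sin(th); b=H+X*(-165*c+10*q)+[0,0,165*q+10*c]
        print(th,(s["tcp_rot"].T@(b-s["tool_pos"])/1000).round(4).tolist())
E
python3 -c "
from h import *
arc((.35,.42,.5,.58,.65))"
```

```text
clock: 4.48
tool_pos: [423.1, -246.3, 129.5]
tcp_rot: [[-0.219, 0.976, -0.007], [0.976, 0.219, 0.001], [0.003, -0.006, -1.0]]
contact_force: [-4.2, -1.4, -0.6]
finger_gap: 10.7
theta now 0.2549702974968095 rad 165.97054412716776 gap 10.741123867709511 [-4.2 -1.4 -0.6]
0.35 [0.0, 0.0061, -0.0145]
0.42 [0.0001, 0.011, -0.025]
0.5 [0.0001, 0.0175, -0.0365]
0.58 [0.0002, 0.0249, -0.0474]
0.65 [0.0002, 0.0321, -0.0565]
```

```bash
python3 -m handwheel '[0,0.0061,-0.0145,0,0,0,0, 0,0.011,-0.025,0,0,0,0, 0,0.0175,-0.0365,0,0,0,0, 0,0.025,-0.0474,0,0,0,0, 0,0.032,-0.0565,0,0,0,0]'; 
python3 -c "
from h import *
arc((.7,.78,.86,.94,1.0))"
```

```text
clock: 4.9
tool_pos: [453.7, -239.5, 188.4]
tcp_rot: [[-0.219, 0.976, -0.009], [0.976, 0.219, -0.0], [0.002, -0.009, -1.0]]
contact_force: [-7.1, -1.7, 2.3]
finger_gap: 10.8
theta now 0.6569562124572462 rad 167.84251428090448 gap 10.831688596545336 [-7.1 -1.7  2.3]
0.7 [0.0003, 0.0066, -0.0036]
0.78 [0.0003, 0.016, -0.0129]
0.86 [0.0004, 0.0262, -0.0214]
0.94 [0.0005, 0.0369, -0.0291]
1.0 [0.0005, 0.0454, -0.0343]
```

```bash
python3 -m handwheel '[0,0.0066,-0.0036,0,0,0,0, 0,0.016,-0.0129,0,0,0,0, 0,0.0262,-0.0214,0,0,0,0, 0,0.0369,-0.0291,0,0,0,0, 0,0.0454,-0.0343,0,0,0,0]'; python3 -m handwheel '[0,0,0,0,0,0,0, 0,0,0,0,0,0,0, 0,0,0,0,0,0,0, 0,0,0,0,0,0,0, 0,0,0,0,0,0,0]'
python3 -c "
from h import *
arc((1.02,.9,.8,.7,.6,.5))
a=grab_frame('scene');b=grab_frame('side')
cv2.imwrite('pics/t1.png',np.hstack([cv2.resize(a[110:260,150:300],(400,400)),cv2.resize(b[150:330,230:410],(400,400))])[:,:,::-1])"
```

```text
clock: 5.32
tool_pos: [498.3, -229.8, 227.5]
tcp_rot: [[-0.218, 0.976, -0.007], [0.976, 0.218, -0.003], [-0.002, -0.007, -1.0]]
contact_force: [-8.4, -0.6, 9.3]
finger_gap: 10.3
clock: 5.73
tool_pos: [498.2, -229.9, 227.7]
tcp_rot: [[-0.218, 0.976, -0.007], [0.976, 0.218, -0.003], [-0.002, -0.007, -1.0]]
contact_force: [-0.5, -0.7, 0.5]
finger_gap: 10.8
theta now 1.0146669146964509 rad 170.17627826211304 gap 10.846454207992403 [-0.5 -0.7  0.5]
1.02 [0.0008, 0.0031, 0.0038]
0.9 [0.0007, -0.0137, 0.0143]
0.8 [0.0007, -0.0267, 0.0246]
0.7 [0.0006, -0.0386, 0.036]
0.6 [0.0006, -0.0493, 0.0486]
0.5 [0.0006, -0.0587, 0.0622]
```

View pics/t1.png

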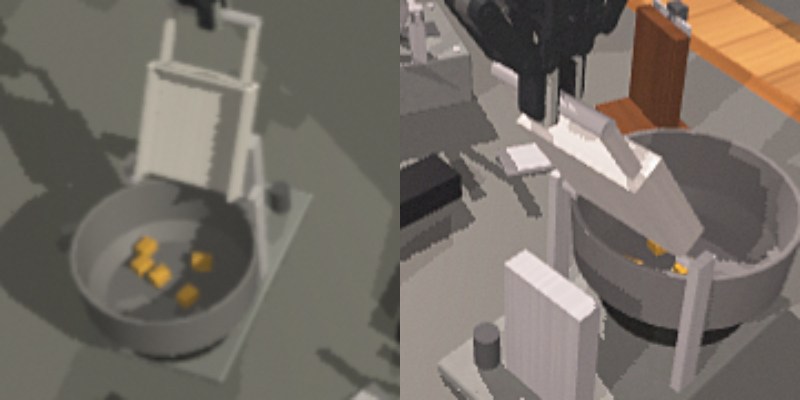

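All five brass blanks lie in the bowl (left crop, around (145,245) to (200,260)) and the tray is empty. Lowering the tray now.

```bash
python3 -m handwheel '[0,-0.011,0.009,0,0,0,0, 0,-0.0235,0.0195,0,0,0,0, 0,-0.0355,0.031,0,0,0,0, 0,-0.0465,0.044,0,0,0,0, 0,-0.057,0.058,0,0,0,0]'
python3 -c "
from h import *
arc((.4,.32,.24,.16,.08,0))"
```

```text
clock: 6.25
tool_pos: [441.8, -242.5, 171.2]
tcp_rot: [[-0.218, 0.976, -0.004], [0.976, 0.218, -0.004], [-0.003, -0.005, -1.0]]
contact_force: [0.6, 0.6, -1.0]
finger_gap: 10.5
theta now 0.5313674270701503 rad 167.08681672948939 gap 10.523796122312833 [ 0.6  0.6 -1. ]
0.4 [0.0005, -0.0094, 0.0198]
0.32 [0.0005, -0.0147, 0.0319]
0.24 [0.0005, -0.0191, 0.0444]
0.16 [0.0005, -0.0224, 0.0572]
0.08 [0.0005, -0.0247, 0.0702]
0 [0.0006, -0.026, 0.0834]
```

```bash
python3 -m handwheel '[0,-0.0055,0.010,0,0,0,0, 0,-0.0105,0.0215,0,0,0,0, 0,-0.0155,0.033,0,0,0,0, 0,-0.0195,0.045,0,0,0,0, 0,-0.0225,0.057,0,0,0,0]'
python3 -c "
from h import *
arc((.1,.05,0))"
```

```text
clock: 6.67
tool_pos: [419.3, -247.4, 114.0]
tcp_rot: [[-0.218, 0.976, -0.004], [0.976, 0.218, -0.004], [-0.003, -0.004, -1.0]]
contact_force: [0.3, 0.0, 0.9]
finger_gap: 10.5
theta now 0.15820727370918736 rad 165.70129044228318 gap 10.531893032308597 [0.3 0.  0.9]
0.1 [0.0003, -0.0014, 0.0095]
0.05 [0.0003, -0.0025, 0.0177]
0 [0.0003, -0.0032, 0.026]
```

```bash
python3 -m handwheel '[0,-0.0014,0.0095,0,0,0,0, 0,-0.0025,0.018,0,0,0,0, 0,-0.0032,0.0255,0,0,0,0, 0,-0.0032,0.026,0,0,0,0, 0,-0.0032,0.026,0,0,0,0]'; python3 -m handwheel '[0,0,0,0,0,0,0.05, 0,0,0,0,0,0,0.05, 0,0,0,0,0,0,0.05, 0,0,0,0,0,0,0.05]'; python3 -m handwheel '[0,0,-0.04,0,0,0,0.05, 0,0,-0.08,0,0,0,0.05, 0,0,-0.12,0,0,0,0.05, 0,0,-0.15,0,0,0,0.05, 0,0,-0.15,0,0,0,0.05]'
```

```text
clock: 7.08
tool_pos: [415.8, -248.2, 87.9]
tcp_rot: [[-0.218, 0.976, -0.004], [0.976, 0.218, -0.003], [-0.002, -0.005, -1.0]]
contact_force: [-1.7, 0.8, 2.1]
finger_gap: 10.6
clock: 7.42
tool_pos: [416.1, -248.1, 87.7]
tcp_rot: [[-0.218, 0.976, -0.004], [0.976, 0.218, -0.003], [-0.002, -0.005, -1.0]]
contact_force: [-0.1, 0.3, 0.2]
finger_gap: 50.0
clock: 7.83
tool_pos: [419.6, -249.7, 246.3]
tcp_rot: [[-0.218, 0.976, 0.008], [0.976, 0.218, -0.013], [-0.014, 0.005, -1.0]]
contact_force: [0.9, -0.3, 1.6]
finger_gap: 50.2
```

```bash
python3 -c "
from h import *
print(row((557,248,220),Rt((.178,.984))))"
```

```text
([0.4561, 0.2425, 0.0211], [-0.2, 0.9, -67.2])
```

```bash
python3 -m handwheel '[0.456,0.2425,0,0,0,-67,0.05, 0.456,0.2425,0,0,0,-67,0.05, 0.456,0.2425,0,0,0,-67,0.05, 0.456,0.2425,0,0,0,-67,0.05, 0.456,0.2425,0,0,0,-67,0.05]'; python3 -c "
from h import *
print(row((557,248,240),Rt((.178,.984))))"
```

```text
clock: 8.25
tool_pos: [473.5, -45.3, 238.6]
tcp_rot: [[-0.751, 0.66, 0.001], [0.66, 0.751, -0.01], [-0.008, -0.007, -1.0]]
contact_force: [1.0, -0.5, -0.2]
finger_gap: 50.0
([0.1308, 0.2755, -0.0042], [-0.5, 0.3, -31.0])
```

```bash
python3 -m handwheel '[0.131,0.2755,-0.004,0,0,-31,0.05, 0.131,0.2755,-0.004,0,0,-31,0.05, 0.131,0.2755,-0.004,0,0,-31,0.05, 0.131,0.2755,-0.004,0,0,-31,0.05, 0.131,0.2755,-0.004,0,0,-31,0.05]';python3 -m handwheel '[0.053,0.11,0,0,0,0,0.05, 0.053,0.11,0,0,0,0,0.05]'; python3 -c "
from h import *
print(row((557,248,220),Rt((.178,.984))))"
```

```text
clock: 8.67
tool_pos: [530.1, 155.6, 238.9]
tcp_rot: [[-0.985, 0.173, 0.001], [0.173, 0.985, -0.01], [-0.003, -0.01, -1.0]]
contact_force: [0.6, -0.3, 0.3]
finger_gap: 50.1
clock: 8.83
tool_pos: [507.8, 235.7, 236.7]
tcp_rot: [[-0.985, 0.173, -0.001], [0.173, 0.985, -0.011], [-0.001, -0.011, -1.0]]
contact_force: [0.8, 0.5, 1.0]
finger_gap: 50.1
([-0.0463, 0.0208, 0.0165], [-0.6, 0.1, 0.3])
```

```bash
python3 -m handwheel '[-0.0463,0.0208,0.0165,-0.6,0,0,0.05, -0.0463,0.0208,0.0165,-0.6,0,0,0.05, -0.0463,0.0208,0.0165,-0.6,0,0,0.05]'; python3 -c "
from h import *
s=r.read_state();im=grab_frame('wrist');cv2.imwrite('pics/c1.png',im[:,:,::-1])
print(s['tool_pos'],proj(cam('wrist',s),[[544.8,250.2,116],[606.4,240.5,116],[640.5,210.5,167]]), row((557,248,74),Rt((.178,.984))))"
```

```text
clock: 9.08
tool_pos: [557.4, 249.2, 215.6]
tcp_rot: [[-0.985, 0.172, -0.004], [0.172, 0.985, -0.002], [0.004, -0.003, -1.0]]
contact_force: [-0.6, 0.2, -0.9]
finger_gap: 50.2
[557.40436658 249.19265148 215.60002961] [[279.06172278 188.68818251]
 [280.21319485 254.8574007 ]
 [250.65280675 323.66393291]] ([-0.0008, 0.0, 0.1432], [-0.1, -0.2, 0.3])
```

View pics/c1.png

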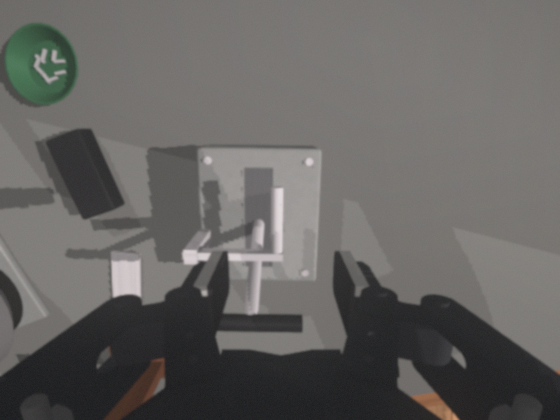

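The pin runs from tip (278,188) to root (278,256), within 2 px of prediction. The lever bar is at v≈323, and the jaws straddle the pin.

```bash
python3 -m handwheel '[0,0,0.04,0,0,0,0.05, 0,0,0.08,0,0,0,0.05, 0,0,0.115,0,0,0,0.05, 0,0,0.14,0,0,0,0.05, 0,-0.001,0.142,0,0,0,0.05]';python3 -m handwheel '[0,0,0,0,0,0,0.05]'
```

```text
clock: 9.55
tool_pos: [551.3, 245.0, 68.8]
tcp_rot: [[-0.985, 0.173, -0.015], [0.174, 0.985, -0.006], [0.014, -0.008, -1.0]]
contact_force: [-0.0, -1.1, -0.8]
finger_gap: 50.2
clock: 9.63
tool_pos: [550.9, 244.3, 69.2]
tcp_rot: [[-0.985, 0.174, -0.015], [0.174, 0.985, -0.006], [0.014, -0.008, -1.0]]
contact_force: [0.0, -0.3, 0.7]
finger_gap: 49.8
```

```bash
python3 -c "
from h import *
print(row((557,248,74),Rt((.178,.984))))"; python3 -m handwheel '[0,0,0,0,0,0,0, 0,0,0,0,0,0,0, 0,0,0,0,0,0,0, 0,0,0,0,0,0,0, 0,0,0,0,0,0,0]' 30
```

```text
([-0.0053, 0.0047, -0.0049], [-0.5, -0.8, 0.2])
clock: 10.05
tool_pos: [552.7, 245.8, 72.1]
tcp_rot: [[-0.985, 0.174, -0.01], [0.174, 0.985, -0.002], [0.01, -0.004, -1.0]]
contact_force: [2.0, 3.2, 4.3]
finger_gap: 9.7
```

```bash
python3 -m handwheel '[0,-0.0009,-0.0117,0,0,0,0, 0,-0.0035,-0.0231,0,0,0,0, 0,-0.0078,-0.0339,0,0,0,0, 0,-0.0136,-0.044,0,0,0,0, 0,-0.021,-0.0532,0,0,0,0]'
cat >> h.py <<'E'
Y=np.array([.178,.984,0]); H2=np.array([552.7,245.8,72.1])-78*Y
def arc2(ths):
    s=r.read_state(); p=s["tool_pos"]-H2; print("theta",np.arctan2(p[2],p@Y),np.hypot(p[2],p@Y))
    for th in ths:
        b=H2+78*Y*np.cos(th)+[0,0,78*np.sin(th)]
        print(th,(s["tcp_rot"].T@(b-s["tool_pos"])/1000).round(4).tolist())
E
python3 -c "
from h import *
arc2((.9,1.05,1.2,1.35,1.5))"
```

```text
clock: 10.47
tool_pos: [549.2, 226.8, 127.6]
tcp_rot: [[-0.985, 0.173, -0.01], [0.173, 0.985, 0.002], [0.01, -0.0, -1.0]]
contact_force: [-1.0, 6.0, 0.4]
finger_gap: 9.7
theta 0.7572538199098086 80.72889723167118
0.9 [0.0001, -0.0102, -0.0056]
1.05 [0.0002, -0.0199, -0.0122]
1.2 [0.0003, -0.0304, -0.0172]
1.35 [0.0004, -0.0416, -0.0206]
1.5 [0.0004, -0.0532, -0.0223]
```

```bash
python3 -m handwheel '[0,-0.0102,-0.0056,0,0,0,0, 0,-0.02,-0.0122,0,0,0,0, 0,-0.0304,-0.0172,0,0,0,0, 0,-0.0416,-0.0206,0,0,0,0, 0,-0.0532,-0.0223,0,0,0,0]'; python3 -c "
from h import *
arc2((1.65,1.8,1.95,2.1,2.2))"
```

```text
clock: 10.88
tool_pos: [539.8, 175.1, 154.3]
tcp_rot: [[-0.985, 0.172, -0.007], [0.172, 0.985, 0.005], [0.008, 0.003, -1.0]]
contact_force: [-4.4, 3.2, 6.1]
finger_gap: 9.6
theta 1.496373818941442 82.40168641614922
1.65 [-0.0, -0.0123, 0.0044]
1.8 [0.0, -0.0239, 0.0061]
1.95 [0.0001, -0.035, 0.0096]
2.1 [0.0001, -0.0456, 0.0147]
2.2 [0.0001, -0.0521, 0.0189]
```

```bash
python3 -m handwheel '[0,-0.0123,0.002,0,0,0,0, 0,-0.024,0.005,0,0,0,0, 0,-0.035,0.0085,0,0,0,0, 0,-0.0456,0.0135,0,0,0,0, 0,-0.0521,0.018,0,0,0,0]'; python3 -c "
from h import *
arc2((2.3,2.4))"
```

```text
clock: 11.3
tool_pos: [529.8, 121.8, 135.3]
tcp_rot: [[-0.985, 0.173, -0.009], [0.173, 0.985, 0.003], [0.009, 0.002, -1.0]]
contact_force: [-3.0, 0.1, 3.4]
finger_gap: 9.2
theta 2.2215263639543292 79.45045541580465
2.3 [-0.0005, -0.0038, 0.005]
2.4 [-0.0005, -0.0094, 0.0105]
```

```bash
python3 -m handwheel '[0,-0.0038,0.004,0,0,0,0, 0,-0.009,0.0095,0,0,0,0, 0,-0.009,0.0095,0,0,0,0]'; python3 -m handwheel '[0,0,0,0,0,0,0.04, 0,0,0,0,0,0,0.04, 0,0,0,0,0,0,0.04, 0,0,0,0,0,0,0.04]';python3 -m handwheel '[0,0,-0.03,0,0,0,0.04, 0,0,-0.06,0,0,0,0.04, 0,0,-0.09,0,0,0,0.04, 0,0,-0.11,0,0,0,0.04, 0,0,-0.11,0,0,0,0.04]'
```

```text
clock: 11.55
tool_pos: [527.6, 111.1, 123.7]
tcp_rot: [[-0.985, 0.174, -0.011], [0.174, 0.985, 0.001], [0.011, -0.001, -1.0]]
contact_force: [-0.1, -0.4, 0.2]
finger_gap: 9.4
clock: 11.88
tool_pos: [527.9, 111.4, 123.8]
tcp_rot: [[-0.985, 0.174, -0.011], [0.174, 0.985, 0.001], [0.01, -0.001, -1.0]]
contact_force: [-0.2, -0.4, 0.4]
finger_gap: 40.0
clock: 12.3
tool_pos: [531.7, 111.9, 240.5]
tcp_rot: [[-0.985, 0.173, 0.001], [0.173, 0.985, 0.002], [-0.001, 0.002, -1.0]]
contact_force: [0.3, -0.6, 0.4]
finger_gap: 39.8
```

```bash
python3 -c "
from h import *
print(r.read_state()['qpos'].round(0),row((645,235,240),Rt((.984,-.178))))"
```

```text
[  6.   4.  75.   0. 101. -74.] ([-0.0902, 0.1409, 0.0008], [0.1, -0.0, 90.3])
```

```bash
python3 -m handwheel '[-0.09,0.141,0,0,0,90,0.05, -0.09,0.141,0,0,0,90,0.05, -0.09,0.141,0,0,0,90,0.05, -0.09,0.141,0,0,0,90,0.05, -0.09,0.141,0,0,0,90,0.05]'; python3 -m handwheel '[0,0,0,0,0,55,0.05, 0,0,0,0,0,55,0.05, 0,0,0,0,0,55,0.05, 0,0,0,0,0,55,0.05, 0,0,0,0,0,55,0.05]'; python3 -c "
from h import *
print(row((645,235,240),Rt((.984,-.178))))"
```

```text
clock: 12.72
tool_pos: [647.6, 240.5, 233.7]
tcp_rot: [[-0.696, 0.718, -0.012], [0.718, 0.696, 0.004], [0.011, -0.006, -1.0]]
contact_force: [-0.9, 0.4, -2.8]
finger_gap: 49.8
clock: 13.13
tool_pos: [647.5, 240.9, 232.2]
tcp_rot: [[-0.14, 0.99, -0.012], [0.99, 0.14, 0.003], [0.004, -0.011, -1.0]]
contact_force: [-0.2, 0.2, -0.6]
finger_gap: 49.7
([-0.0055, -0.0034, -0.0078], [-0.7, -0.1, 18.3])
```

```bash
python3 -m handwheel '[-0.0055,-0.0034,-0.0078,0,0,18.3,0.05, -0.0055,-0.0034,-0.0078,0,0,18.3,0.05, -0.0055,-0.0034,-0.0078,0,0,18.3,0.05, -0.0055,-0.0034,-0.0078,0,0,18.3,0.05]'; python3 -c "
from h import *
s=r.read_state();im=grab_frame('wrist');cv2.imwrite('pics/l1.png',im[:,:,::-1]);sc=grab_frame('scene');cv2.imwrite('pics/l1s.png',sc[:,:,::-1])
print(proj(cam('wrist',s),[[633,168.4,167],[647.5,252.3,167]]), row((645,235,122),Rt((.984,-.178))))"
```

```text
clock: 13.47
tool_pos: [644.8, 235.1, 239.1]
tcp_rot: [[0.178, 0.984, -0.013], [0.984, -0.178, 0.002], [-0.0, -0.013, -1.0]]
contact_force: [-0.3, 0.3, -1.0]
finger_gap: 50.2
[[281.37989614 287.52577702]
 [280.60184809 190.39697774]] ([-0.0001, 0.0018, 0.117], [-0.8, 0.0, 0.2])
```

View pics/l1.png

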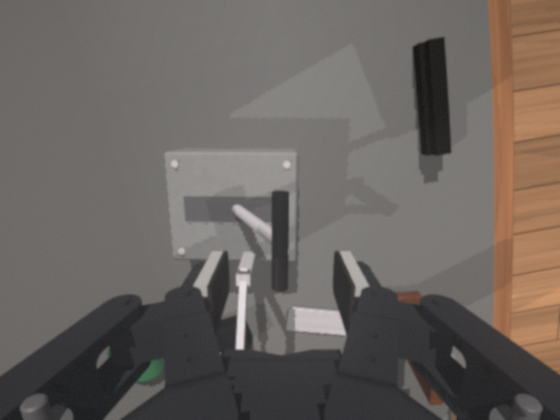

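The black cross bar runs (280,190)–(280,291), matching prediction. The stem joins it at about (272,235), and the catch is flipped over to the −y side (arm at (242,270–345)). I'll grip 25 mm to +y of the stem.

```bash
python3 -m handwheel '[0,0.001,0.04,0,0,0,0.05, 0,0.0018,0.075,0,0,0,0.05, 0,0.0018,0.1,0,0,0,0.05, 0,0.0018,0.117,0,0,0,0.05, 0,0.0018,0.117,0,0,0,0.05]'; python3 -c "
from h import *
print(row((645,235,122),Rt((.984,-.178))))"
```

```text
clock: 13.98
tool_pos: [641.6, 234.3, 114.9]
tcp_rot: [[0.173, 0.985, -0.024], [0.985, -0.174, -0.001], [-0.005, -0.024, -1.0]]
contact_force: [-0.0, 0.7, -1.9]
finger_gap: 50.1
([0.0012, 0.003, -0.0071], [-1.4, 0.3, 0.3])
```

```bash
python3 -m handwheel '[0.001,0.003,-0.003,-1.4,0,0,0.05, 0.001,0.003,-0.004,-1.4,0,0,0, 0.001,0.003,-0.004,-1.4,0,0,0, 0.001,0.003,-0.004,-1.4,0,0,0, 0.001,0.003,-0.004,-1.4,0,0,0]' 40; python3 -m handwheel '[0,0,0,0,0,0,0, 0,0,0,0,0,0,0]'
cat >> h.py <<'E'
BX=np.array([.984,-.178,0])
def arc3(p0,fs):   # p0: TCP at rest grip (lean +.45); f: lean angles
    s=r.read_state(); P=np.array(p0)-130*(np.sin(.45)*BX+[0,0,np.cos(.45)])
    p=s["tool_pos"]-P; print("lean",np.arctan2(p@BX,p[2]),np.hypot(p@BX,p[2]))
    for f in fs: print(f,(s["tcp_rot"].T@(P+130*(np.sin(f)*BX+np.array([0,0,np.cos(f)]))-s["tool_pos"])/1000).round(4).tolist())
E
python3 -c "
from h import *
p=r.read_state()['tool_pos'];print(p);arc3(p,(.35,.25,.15,.05,-.05))"
```

```text
clock: 14.4
tool_pos: [643.8, 235.7, 121.7]
tcp_rot: [[0.173, 0.985, -0.001], [0.985, -0.173, -0.003], [-0.004, -0.0, -1.0]]
contact_force: [-5.9, 0.1, 4.0]
finger_gap: 12.6
clock: 14.57
tool_pos: [643.4, 235.7, 121.9]
tcp_rot: [[0.173, 0.985, -0.002], [0.985, -0.173, -0.004], [-0.004, -0.001, -1.0]]
contact_force: [-2.0, 0.9, -1.0]
finger_gap: 12.3
[643.44680303 235.73970767 121.86122603]
lean 0.44997649992595 129.99852431477234
0.35 [0.0, -0.012, -0.005]
0.25 [0.0001, -0.0244, -0.0089]
0.15 [0.0002, -0.0371, -0.0114]
0.05 [0.0002, -0.0501, -0.0127]
-0.05 [0.0003, -0.0631, -0.0127]
```

```bash
python3 -m handwheel '[0,-0.012,-0.005,0,0,0,0, 0,-0.0244,-0.0089,0,0,0,0, 0,-0.0371,-0.0114,0,0,0,0, 0,-0.05,-0.0127,0,0,0,0, 0,-0.063,-0.0127,0,0,0,0]'; python3 -c "
from h import *
arc3((643.4,235.7,121.9),(-.15,-.25,-.35,-.42,-.46))"
```

```text
clock: 14.98
tool_pos: [585.8, 246.8, 137.8]
tcp_rot: [[0.174, 0.985, 0.011], [0.985, -0.174, -0.002], [0.0, 0.011, -1.0]]
contact_force: [6.2, -0.7, -1.8]
finger_gap: 12.3
lean -0.016130349654158625 132.93953485238077
-0.15 [-0.0005, -0.0173, 0.0042]
-0.25 [-0.0005, -0.0301, 0.0066]
-0.35 [-0.0004, -0.0426, 0.0103]
-0.42 [-0.0004, -0.051, 0.0136]
-0.46 [-0.0004, -0.0558, 0.0158]
```

```bash
python3 -m handwheel '[0,-0.0173,0.003,0,0,0,0, 0,-0.0301,0.0055,0,0,0,0, 0,-0.0426,0.0093,0,0,0,0, 0,-0.051,0.0126,0,0,0,0, 0,-0.0558,0.0148,0,0,0,0]'; python3 -m handwheel '[0,-0.002,0.001,0,0,0,0, 0,-0.002,0.001,0,0,0,0]'; python3 -c "
from h import *
arc3((643.4,235.7,121.9),(-.45,-.47,-.5))"
```

```text
clock: 15.4
tool_pos: [535.5, 256.5, 127.2]
tcp_rot: [[0.174, 0.984, 0.026], [0.985, -0.174, 0.0], [0.005, 0.025, -1.0]]
contact_force: [4.5, -2.0, 6.2]
finger_gap: 12.3
clock: 15.57
tool_pos: [537.5, 256.2, 128.1]
tcp_rot: [[0.175, 0.984, 0.036], [0.984, -0.176, -0.0], [0.006, 0.035, -0.999]]
contact_force: [6.6, -1.7, -1.8]
finger_gap: 12.5
lean -0.39452966750953694 133.53806044965341
-0.45 [-0.0013, -0.0054, 0.006]
-0.47 [-0.0013, -0.0078, 0.0071]
-0.5 [-0.0013, -0.0113, 0.0088]
```

```bash
python3 -m handwheel '[0,-0.006,0.004,0,0,0,0, 0,-0.01,0.006,0,0,0,0, 0,-0.012,0.007,0,0,0,0, 0,-0.012,0.007,0,0,0,0, 0,-0.012,0.007,0,0,0,0]'; python3 -c "
from h import *
arc3((643.4,235.7,121.9),(-.45,-.47,-.5)); print(row((528,256,122),Rt((.984,-.178))), r.read_state()['moment'])
p=r.read_state(); print(p['tool_pos']-45*p['tcp_rot'][:,2])"
```

```text
clock: 15.98
tool_pos: [533.8, 257.1, 126.0]
tcp_rot: [[0.177, 0.983, 0.056], [0.984, -0.177, 0.0], [0.01, 0.055, -0.998]]
contact_force: [11.3, -4.4, 4.8]
finger_gap: 12.2
lean -0.42668602586947096 133.0970647222339
-0.45 [-0.0016, -0.0017, 0.004]
-0.47 [-0.0016, -0.0041, 0.005]
-0.5 [-0.0016, -0.0076, 0.0067]
([-0.0022, -0.0058, 0.0037], [3.2, -0.6, 0.0]) [-0.76313811 -2.21570459 -0.02404401]
[531.31283229 257.10177511 170.93516758]
```

```bash
python3 -m handwheel '[0,-0.012,0.004,2,0,0,0, 0,-0.014,0.004,2,0,0,0, 0,-0.014,0.004,2,0,0,0, 0,-0.014,0.004,2,0,0,0, 0,-0.014,0.004,2,0,0,0]'; python3 -c "
from h import *
p=r.read_state(); print(p['tool_pos']-45*p['tcp_rot'][:,2],p['contact_force'])
a=grab_frame('scene');b=grab_frame('side')
cv2.imwrite('pics/f1.png',np.vstack([np.hstack([cv2.resize(a[230:330,310:430],(400,300)),cv2.resize(b[90:210,170:330],(400,300))]),np.hstack([cv2.resize(a[120:240,160:320],(400,300)),cv2.resize(b[200:350,220:420],(400,300))])])[:,:,::-1])"
```

```text
clock: 16.4
tool_pos: [532.8, 257.4, 126.0]
tcp_rot: [[0.181, 0.982, 0.051], [0.983, -0.181, 0.006], [0.015, 0.049, -0.999]]
contact_force: [23.7, -4.4, -3.3]
finger_gap: 12.4
[530.55292674 257.19058387 170.94754784] [23.72229704 -4.35124436 -3.27545395]
```

View pics/f1.png

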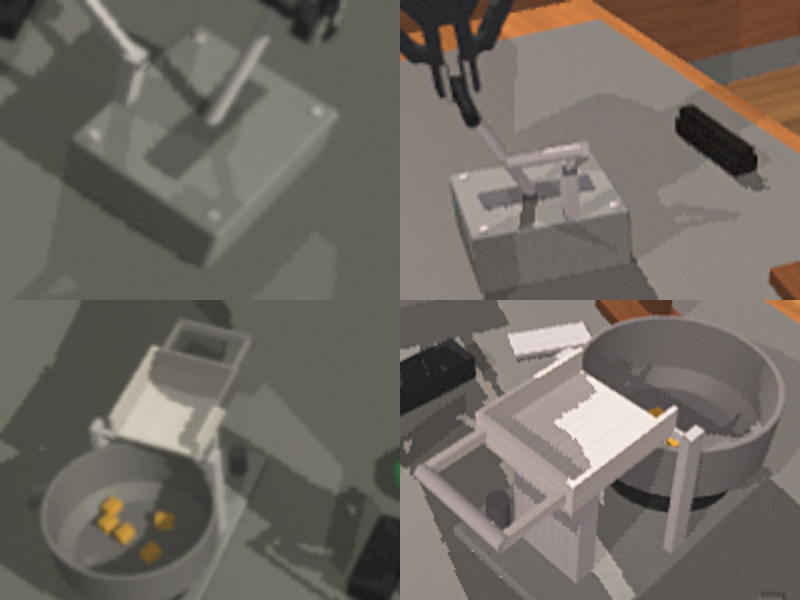

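The force doubled with under 1 mm of motion, so the lever is on its stop. The catch is over to −y, the tray is level and empty, and all five blanks are in the bowl. Quick stability check, then hand in.

```bash
python3 -c "
from h import *
for _ in range(3): grab_frame('scene')
p=r.read_state(); print(p['clock'],p['tool_pos']-45*p['tcp_rot'][:,2],p['contact_force'],p['finger_gap'])
print(r.close_job())"
```

```text
16.65 [530.55223451 257.21170419 170.93417865] [24.23542657 -3.55548415 -2.52448887] 12.443479705981524
the job is handed in; nothing more can be done
None
```

The job is done and handed in at about 16.7 s, with the robot still holding the lever pulled. All five brass blanks slid into the bowl, and I lowered the tray level again before letting go. I then flipped the safety catch over to the box's −y side and pulled the lever by its cross bar.

**Last checks**
- **Blanks and tray:** the last pictures show all five blanks in the bowl and the tray level and empty.
- **Catch:** it is lying over, clear of the lever.
- **Lever:** the bar moved about 114–115 mm towards the front, as the full throw requires. Over the last push the force rose from 11 N to 24 N with less than 1 mm of motion, so it is on its stop. The grip is steady, with the fingers 12.4 mm apart on the 14 mm bar.
- **Bystanders:** the arm was never lowered near the dish, sanding block, rocker or gauge stand. I did not measure their positions afterwards.

**What disagreed**
- The first grip on the tray bar missed and closed above it. The real fingertips sit roughly 20–30 mm behind where the description puts them. I regripped lower and used that correction for the other two grips.
- The grip reading came out about 1.5 mm under the true thickness each time.
- At the end the tool was leaning about 3° and its computed grasp point was 4 mm higher than expected.

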